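# Unmould a cast specimen block and clamp it for trimming

### The job

Swing the retaining arm clear off the mould and leave it open, then lift the cast resin block straight out of the mould. Turn the block so its plain square end, not the sloped label end, faces the trimming holder's end stop, set it down gently flat on the holder's bed and put that end up against the stop, then slide the jaw in until it holds the block square against the side fence. Do not drop the block or disturb the other things on the bench.

Things in the scene. Friction and masses are not known exactly. Their poses are not given: they have to be found in the camera images.
- block: Cast part, loose, 0.17 kg: honey resin 90x50x24 mm under a 6 mm white backing. On it a white grip rib along x: 24 wide, x -42 to 18, top 54 mm above the underside. At the +x end a 46 mm wide label panel slopes 45 deg from x 22 (53 up) to x 44 (30 up); the -x end is plain, square. Origin: underside centre; x to the label end, z up. Starts in the mould, x along the mould's x.
- block_grip (a point): Middle of the rib's top edge, where to pinch the block across its 24 mm width: 10 mm from the block's origin towards the square end and 54 mm above its underside. Axes as the block.
- block_square (a point): Foot of the plain square end of the block: (-45, 0, 0) mm in the block.
- block_label (a point): Foot of the sloped-label end of the block: (+45, 0, 0) mm in the block.
- mould: Open dark steel mould, fixed; x -105 to 70, y -45 to 45, 30 mm tall. Cavity 94x54 mm centred on the origin, 22 deep, floor 8 mm above the bench; the block sits in it with 2 mm play, its rib top 62 mm above the bench. A 20 mm pivot post stands at x -85, y 0. Origin: on the bench below the cavity's centre; x away from the post, z up.
- retainer (a joint): Angle (rad) of the steel retaining arm on the mould's upright pivot (x -85, y 0 mm). At 0 it lies along mould +x, 4 mm above the rib, blocking the block; grows anticlockwise from above, towards mould +y, to a stop at 1.9. Starts at 0 to 0.2; light friction (0.06 N m, under 1 N at the knob); stays where left. Arm 18 mm wide, 66 to 76 mm above the bench.
- retainer_knob (a point): Middle of the upright black round knob at the retaining arm's free end, 100 mm from the pivot axis: 16 mm across, from 76 to 112 mm above the bench; this point is 94 mm up.
- holder: Trimming holder, fixed: grey base x -85 to 85, y -100 to 65 mm, flat bed 20 mm above the bench. On the bed, 22 mm tall: a steel side fence, inner face y = 45 (x -60 to 55); a steel end stop, inner face x = 55 (y -30 to 65); and, facing the fence, the sliding jaw. Origin on the bench; z up.
- holder_stop (a point): On the bed, at the foot of the end stop's inner face, (55, 20, 20) mm in the holder; axes as the holder. The block's square end belongs against this face.
- holder_seat (a point): Where the block's origin lies when it is clamped, (10, 20, 20) mm in the holder; axes as the holder. The block's x then points along the holder's -x (label end away from the end stop).
- jaw (a joint): Travel (m) of the steel jaw (x -30 to 50 mm in the holder, 51 deep, top 42 mm above the bench). At 0 its face is 84 mm from the fence; grows as it moves along holder +y to the fence; 0.034 just touches a block lying square on the fence; stop at 0.045. Starts at 0 to 0.008; 2 N friction; stays where left.
- jaw_knob (a point): Upright black round knob on the jaw, 18 mm across, from 42 to 84 mm above the bench; this point is on its axis, 66 mm above the bench and 39 mm behind the jaw's face.
- jar: Bystander: small lidded glass jar, 38 mm across, 45 mm tall; origin at its underside's centre; leave alone.
- slide_box: Bystander: grey slide box 80x32x35 mm; origin at its underside's centre; leave alone.
- dish: Bystander: shallow white dish 90 mm across; origin at its underside's centre; leave alone.
- tip_box: Bystander: open white divided box 120x85x50 mm; origin at its underside's centre; leave alone.
- reagent: Bystander: white capped bottle 64 mm across, 130 mm tall; origin at its underside's centre; leave alone.
- beaker: Bystander: glass beaker 70 mm across, 90 mm tall; origin at its underside's centre; leave alone.
- brush: Bystander: cleaning brush 180 mm long lying flat; leave alone.

How it is judged (in metres and radians):
On the way, in this order (a step that is already met when the one before it is completed fails the run):
1. the retaining arm is swung off (more than 0.6 rad) with the block still in the mould (value of joint retainer above 0.6 rad and z of block in the frame of mould below 0.015 m and horizontal distance between block and mould below 0.01 m), for 0.1 s.
2. the block is lifted clear of the mould (underside above its rim) (z of block in the frame of mould above 0.035 m), for 0.1 s.
3. the block lies released on the holder's bed between fence and jaw, square end within 25 mm of the end stop (z of block in the frame of holder_seat between -0.004 and 0.004 m and x of block_label in the frame of holder_stop below -0.07 m and contact force between the fingers and block below 0.1 N and x of block_square in the frame of holder_stop between -0.025 and 0.004 m and y of block in the frame of holder_seat between -0.045 and 0.004 m), for 0.2 s.
4. the jaw is slid up to the block (z of block in the frame of holder_seat between -0.004 and 0.004 m and x of block_label in the frame of holder_stop below -0.07 m and contact force between the fingers and block below 0.1 N and value of joint jaw above 0.031 m and y of block in the frame of holder_seat above -0.005 m), for 0.1 s.
At the end, for the whole second after the job is handed in: Block flat on the bed (4 mm), released, at rest; square end within 6 mm of the end stop, label end away from it; side on the fence within 4 mm, parallel within 0.06 rad; jaw up against it (travel over 0.031 m); retaining arm still swung off (over 0.6 rad) (z of block in the frame of holder_seat between -0.004 and 0.004 m and x of block_label in the frame of holder_stop below -0.07 m and contact force between the fingers and block below 0.1 N and x of block_square in the frame of holder_stop between -0.006 and 0.004 m and y of block in the frame of holder_seat between -0.004 and 0.004 m and angle between the x axis of block and the x axis of holder, either way round below 0.06 rad and value of joint jaw above 0.031 m and value of joint retainer above 0.6 rad and linear speed of block below 0.01 m/s and velocity of joint jaw below 0.005 m/s); the robot touches nothing.
It fails at once if the block is dropped or thrown (faster than 0.6 m/s while the fingers do not touch it) (linear speed of block above 0.6 m/s and contact force between the fingers and block below 0.01 N).
It fails at once if the block is tipped by more than 0.7 rad (angle between block's own z axis and vertical above 0.7 rad).
It fails at once if a bystander is shifted by more than 30 mm or knocked over (distance of any of jar, slide_box, dish, tip_box, reagent, beaker, brush from where it was at the start of the episode above 0.03 m or angle between any of jar, slide_box, dish, tip_box, reagent, beaker's own z axis and vertical above 0.5 rad).
It also fails if it takes over 54 s, if anything falls off the work surface, if the arm or the gripper's body presses on something with over 40 N, if the wrist force passes 120 N, or if a joint passes its speed limit or range.

### The arm

A 6-joint arm with a two-finger parallel gripper is mounted at the origin on the work surface. World frame = base frame: x ahead of the robot, y to its left, z up, the work surface at z = 0. Lengths are in mm, angles in degrees, forces in N, time in s.
With the tool pointing down it reaches from about 350 to 850 mm from the base axis. Payload 8.1 kg.
Tool frame: the origin (TCP) lies midway between the tips of the shut fingers; the grasp point (between the pads) lies 19 mm behind it; z points along the fingers, y is the line along which they close (so a half turn about z gives the same grasp; the last joint's range is limited). The gripper opens to 85 mm and grips with 20 to 120 N. Pads are 22 mm wide; open, the fingers measure 114 mm over their backs; the gripper's body (76 mm by 85 mm) begins 54 mm behind the grasp point. The pads swing forward as they close: fully open they stand 13 mm farther back than shut.
Start: joints at [70.394, 7.471, 85.268, -0, 87.261, -4.893], TCP at [152.37, 580.335, 231.292] pointing down, gripper open.
Joint ranges: [-169.43, 169.43], [-51.17, 129.36], [1.28, 143.12], [-76.62, 256.62], [0, 156.53], [-152.29, 152.29]. Speed limits (degrees/s): [136.94, 136.94, 159.86, 180, 180, 180].

### API

Orientations are given as [roll, pitch, yaw] about the fixed x, y, z axes, in that order (R = Rz(yaw) Ry(pitch) Rx(roll)).
In Python, from bench import r gives the robot as it stands. The module is installed in compiled form; this text tells all that it offers.
- The arm moves only by the tool jog_arm, never from a script. Its argument "rows" is a list of rows, each a list of 2 entries, a list of its own where there are three numbers: the shift along the tool's x, y, z in mm, then the turn, a rotation vector about the tool's x, y, z in rad. A call has 1 to 10 rows; each row is the pose to reach, as a shift and turn from the pose commanded when the call began, along the tool's axes at that moment; what a row does not reach only later rows make up. A row lasts 1/10 s, in which the tool goes at most 50 mm and 8.59 degrees, less where a joint would pass 70% of its speed; a pose out of reach is approached as far as the arm can. A call with a gripper value outside its range is refused whole. "grip" is the finger opening in mm, from 0 to 85.4, set as the call begins (left out, the last holds). The fingers move at their own pace and stop on an object; "force" is the grip in N (left out, the last holds). Time passes only in rows, so rows that repeat a pose let the fingers close. It gives the time, the measured TCP pose, the force, the opening and the grip force at its end, in the units of the state.
- r.sense(): the state, without advancing time (a new reading comes with each control period).
- r.snapshot(name): name is "side" or "top"; returns (picture, depth): 384x512x3 uint8, blue, green, red; 384x512 float32, mm along the optical axis (not along the pixel's ray), 0 where there is no reading.
- r.camera_params(name): a dict with "fx", "fy", "cx", "cy" (pixels), "pose" (4x4, takes a point from camera to world coordinates). Camera axes: x right, y down, z forward; pixel columns grow to the right and rows downward; lengths in mm; the calibration is good to about 2 mm. A picture is of the moment at which its call begins. camera_params takes no time and is no camera call.
- r.hand_in(): hands the job in; it is judged then, once.
The state is a dict: "time": time; "joint_pos": joint angles; "qd": joint speeds; "joint_efforts": joint torques, N m; "tool_pos": TCP position; "tcp_rot": TCP orientation; "ft_force": force on the tool from outside, world axes, zero at the start; "wrist_torque": the same for the moment, N m; "finger_gap": finger opening in mm; "grip_force": force on a finger pad.
Only numpy, scipy, OpenCV 4.12 (cv2) and the standard library are available. Lean on these libraries where they do the work, as an engineer would, in place of code of your own. Each camera call takes 0.05 s, during which the arm holds its last target. There are 200 camera calls.

## Working session

There is one attempt and no reset: what is moved stays moved. The work goes in short steps, Python scripts to look and compute and a tool call to move; the robot and the scene stay as the last step left them, time stands still between calls to the robot, and variables do not carry over. Pictures are saved under pics/ and viewed, at most 10 in all, crops included, and the job is handed in when it is done.

Besides the shell and the picture viewer there is one more tool, called after "Request:" as name(argument=value, ...), one argument or row to a line, values as JSON. jog_arm: Moves the arm, as the interface text tells. Its arguments: {"type":"object","properties":{"rows":{"type":"array"},"grip":{"type":"number"},"force":{"type":"number"}},"required":["rows"]}

```bash
mkdir -p pics && python3 - <<'E'
from bench import r
import cv2,numpy as np
for n in("top","side"):
    p,d=r.snapshot(n); cv2.imwrite(f"pics/{n}0.png",p); np.save(f"{n}0.npy",d)
    c=r.camera_params(n); print(n,c["fx"],c["fy"],c["cx"],c["cy"]); print(np.round(c["pose"],3).tolist())
s=r.sense(); print(s["tool_pos"],s["tcp_rot"],s["finger_gap"],s["time"])
E
```

```text
top 391.8649152256644 391.8649152256644 259.1026889966274 190.4534474160473
[[-0.006, -0.989, 0.147, 401.709], [-1.0, 0.005, -0.007, -12.727], [0.006, -0.147, -0.989, 1444.33], [0.0, 0.0, 0.0, 1.0]]
side 407.4635427588111 407.4635427588111 251.43553833016105 194.79031846489193
[[-0.985, -0.08, 0.155, 420.097], [-0.173, 0.528, -0.832, 1021.656], [-0.015, -0.846, -0.533, 736.999], [0.0, 0.0, 0.0, 1.0]]
[152.2041201  579.857818   230.32854239] [-1.79903045e+02 -8.60798890e-03  1.65286795e+02] 85.63726717827524 0.1
```

View pics/top0.png

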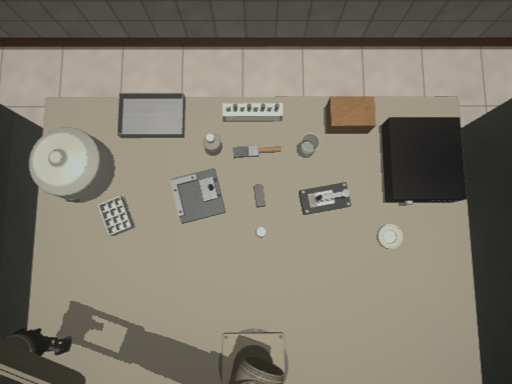

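View pics/side0.png

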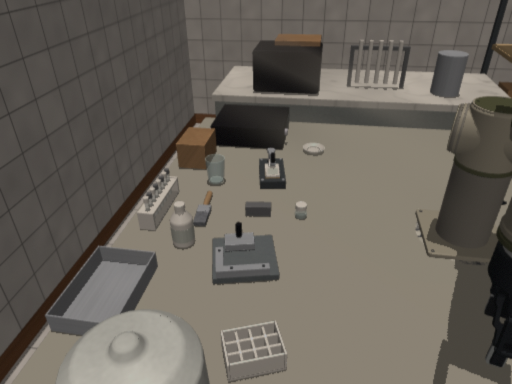

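The top view shows the holder near (198,196) and the mould near (325,198), with the retainer knob at about (319,198) and the post at about (347,193). The slide box (260,195) and the jar (261,232) stand between them.

```bash
python3 - <<'E'
import cv2,numpy as np
p=cv2.imread("pics/top0.png")
a=cv2.resize(p[165:230,165:232],None,fx=6,fy=6,interpolation=cv2.INTER_CUBIC)
b=cv2.resize(p[165:230,292:359],None,fx=6,fy=6,interpolation=cv2.INTER_CUBIC)
cv2.imwrite("pics/c0.png",cv2.convertScaleAbs(cv2.resize(np.hstack([a,b]),(798,387)),alpha=1.4,beta=20))
E
```

```text
(no output)
```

View pics/c0.png

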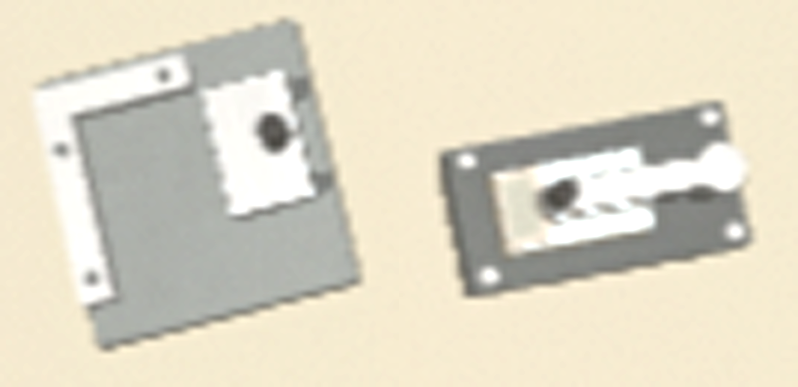

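The crop shows the fence on the left of the holder, the end stop at its top and the jaw on its right. Mould +x points to image left. Next I fit the footprints from the depth cloud.

```bash
cat > h.py <<'E'
import numpy as np,cv2,json,os
from scipy.spatial.transform import Rotation as R
from bench import r
def cloud(d,c):
    v,u=np.mgrid[:d.shape[0],:d.shape[1]]
    P=np.stack([(u-c["cx"])/c["fx"]*d,(v-c["cy"])/c["fy"]*d,d],-1)
    return P@c["pose"][:3,:3].T+c["pose"][:3,3]
def ray(u,v,z,c):
    q=c["pose"][:3,:3]@np.array([(u-c["cx"])/c["fx"],(v-c["cy"])/c["fy"],1]);o=c["pose"][:3,3]
    return (o+q*(z-o[2])/q[2])[:2]
def rows(cur,tg):
    "cur, tg: (x,y,z,yaw deg), tool down -> tool-frame shift, turn about tool z (rad)"
    A=R.from_euler("xyz",[180,0,cur[3]],degrees=True)
    for t in tg:
        s=A.inv().apply(np.array(t[:3])-cur[:3]); print([np.round(s,1).tolist(),[0,0,round(-np.radians(t[3]-cur[3]),3)]])
E
python3 - <<'E'
from h import *
c=r.camera_params("top");d=np.load("top0.npy");p=cv2.imread("pics/top0.png");W=cloud(d,c)
for n,(u0,u1,v0,v1) in dict(holder=(165,232,162,230),mould=(292,359,176,222)).items():
    w=W[v0:v1,u0:u1].reshape(-1,3); f=w[w[:,2]>11]
    print(n,cv2.minAreaRect(f[:,:2].astype(np.float32)),len(f),np.percentile(w[:,2],[5,50,95]))
    m=np.zeros(d.shape,np.uint8); b=p[v0:v1,u0:u1].max(2); z=W[v0:v1,u0:u1,2]
    k=(b<60)&(z>60); ys,xs=np.nonzero(k); print(" knob px",len(xs),xs.mean()+u0,ys.mean()+v0, z[k].max()if len(xs) else 0)
    print(" knob xyz", np.median(W[v0:v1,u0:u1][k],0))
    k2=z>(100 if n=="mould" else 70); print(" high",k2.sum(),W[v0:v1,u0:u1][k2].mean(0) if k2.sum() else 0)
E
```

```text
holder ((520.7916259765625, 160.84933471679688), (372.8968811035156, 195.41036987304688), 27.89168357849121) 2113 [-5.2558017   3.76533284 42.49245696]
 knob px 14 210.42857142857144 186.71428571428572 87.47947313852183
 knob xyz [617.31197383 149.69467817  83.39077747]
 high 36 [541.48476331  90.30675447 573.54554895]
mould ((540.9518432617188, -167.9393768310547), (128.30355834960938, 396.8079833984375), 23.977550506591797) 1224 [-5.90536044  1.48634975 73.13875494]
 knob px 12 318.5 197.33333333333334 111.4086002320264
 knob xyz [ 575.9721055  -227.50423607  108.0283851 ]
 high 36 [ 489.2925507  -121.75307412  776.77601318]
```

```bash
python3 - <<'E'
from h import *
c=r.camera_params("top");d=cv2.medianBlur(np.load("top0.npy"),3);p=cv2.imread("pics/top0.png");W=cloud(d,c)
H={}
for n,(u0,u1,v0,v1,L) in dict(holder=(165,232,162,230,12),mould=(292,359,176,222,15)).items():
    m=np.zeros(d.shape,np.uint8); m[v0:v1,u0:u1]=((W[v0:v1,u0:u1,2]>L)&(W[v0:v1,u0:u1,2]<130))
    m=cv2.morphologyEx(m,cv2.MORPH_OPEN,np.ones((3,3)))
    _,lab,st,_=cv2.connectedComponentsWithStats(m); k=1+st[1:,4].argmax(); w=W[lab==k]
    rc=cv2.minAreaRect(w[:,:2].astype(np.float32)); print(n,rc)
    ctr=np.array(rc[0]); a=rc[2]%90
    # holder rotation 5..30 about +; mould x near +y world
    if n=="holder": yaw=a if a<45 else a-90; off=np.array([0,-17.5])
    else: yaw=90+(a if a<45 else a-90); off=np.array([-17.5,0])
    t=np.radians(yaw); Rm=np.array([[np.cos(t),-np.sin(t)],[np.sin(t),np.cos(t)]])
    o=ctr-Rm@off; print(" origin",o,"yaw",yaw); H[n]=(o,Rm,yaw)
    w2=W[v0:v1,u0:u1]; k=(p[v0:v1,u0:u1].max(2)<60)&(w2[...,2]>60)
    q=np.median(w2[k],0)[:2]; ys,xs=np.nonzero(k); tp=ray(xs.mean()+u0,ys.mean()+v0,108 if n=="mould" else 80,c)
    print(" knob local",Rm.T@(q-o),Rm.T@(tp-o),"world",q,tp)
# seat, grip; check corners by hand-picked rays
for u,v,z in [(165+x/5.955,165+y/5.955,z) for x,y,z in [(295,18,20),(358,283,20),(100,348,20),(35,88,42)]]: print("hold",H["holder"][1].T@(ray(u-.5,v-.5,z,c)-H["holder"][0]))
for u,v,z in [(292+(x-399)/5.955,165+y/5.955,z) for x,y,z in [(722,102,30),(750,243,30),(468,296,30),(440,150,30)]]: print("mould",H["mould"][1].T@(ray(u-.5,v-.5,z,c)-H["mould"][0]))
o,Rm,_=H["holder"];print("seat",o+Rm@[10,20]); print("pivot",H["mould"][0]+H["mould"][1]@[-85,0],"grip",H["mould"][0]+H["mould"][1]@[-10,0])
E
```

```text
holder ((597.7258911132812, 202.531005859375), (171.018310546875, 166.23341369628906), 14.429450035095215)
 origin [593.36510626 219.47897197] yaw 14.429450035095215
 knob local [  5.59657709 -73.30853198] [  6.6827627 -74.1716131] world [617.0527254 149.8775407] [618.31971671 149.31234939]
mould ((584.1902465820312, -263.79541015625), (90.90887451171875, 176.2124786376953), 9.96417236328125)
 origin [ 581.16218075 -246.55937763] yaw 99.96417236328125
 knob local [19.6311865   1.88763284] [21.18852711  2.59223939] world [ 575.90619068 -227.55092663] [ 574.94274203 -226.13899643]
hold [ 84.2097205  -99.65887047]
hold [-86.13012397 -97.4315824 ]
hold [-84.66118697  64.02782597]
hold [77.1038029  62.64958621]
mould [-102.84727066  -44.27286833]
mould [-101.26505179   44.1228013 ]
mould [74.47547721 45.16092983]
mould [ 73.86370521 -45.90506824]
seat [598.0659042  241.33995317]
pivot [ 595.86992909 -330.27724991] grip [ 582.89250408 -256.40853907]
```

```bash
python3 -c "
from h import *
rows((152.37,580.335,231.29,165.29),[(367,167,231.3,130),(576,-230,180,100)])"
```

```text
[[-312.6, -345.3, -0.0], [0, 0, np.float64(0.616)]]
[[-615.5, -676.2, 51.3], [0, 0, np.float64(1.14)]]
```

Request:
jog_arm(
  rows=[
    [[-320,-350,0],[0,0,0.6]],
    [[-320,-350,0],[0,0,0.6]],
    [[-320,-350,0],[0,0,0.6]],
    [[-320,-350,0],[0,0,0.6]],
    [[-320,-350,0],[0,0,0.6]],
    [[-320,-350,0],[0,0,0.6]],
    [[-320,-350,0],[0,0,0.6]],
    [[-320,-350,0],[0,0,0.6]],
    [[-320,-350,0],[0,0,0.6]],
    [[-320,-350,0],[0,0,0.6]],
  ],
  grip=36,
)

```text
time: 1.1
tool_pos: [373.9, 157.3, 231.1]
tcp_rot: [-180.0, 0.1, 130.8]
ft_force: [0.8, 0.6, 0.2]
finger_gap: 35.8
grip_force: 0.0
```

```bash
python3 -c "
from h import *
s=r.sense();print(s['tool_pos'],s['tcp_rot'],s['joint_pos'],s['time'])
rows((373,160.5,231.3,130.91),[(576,-230,160,100)])"
```

```text
[373.90375975 157.29663711 231.08167218] [-1.79975549e+02  5.48468456e-02  1.30758093e+02] [ 1.56191297e+01 -2.41916597e+01  1.13912615e+02 -6.00394434e-02
  9.02778795e+01 -2.51392433e+01] 1.1
[[-428.1, -102.3, 71.3], [0, 0, np.float64(0.539)]]
```

Request:
jog_arm(
  rows=[
    [[-430,-100,70],[0,0,0.54]],
    [[-430,-100,70],[0,0,0.54]],
    [[-430,-100,70],[0,0,0.54]],
    [[-430,-100,70],[0,0,0.54]],
    [[-430,-100,70],[0,0,0.54]],
    [[-430,-100,70],[0,0,0.54]],
    [[-430,-100,70],[0,0,0.54]],
    [[-430,-100,70],[0,0,0.54]],
    [[-430,-100,70],[0,0,0.54]],
    [[-430,-100,70],[0,0,0.54]],
  ],
)

```text
time: 2.1
tool_pos: [578.5, -234.3, 156.9]
tcp_rot: [-179.7, -0.1, 99.7]
ft_force: [-0.8, 0.3, -0.7]
finger_gap: 35.9
grip_force: 0.0
```

```bash
python3 - <<'E'
from h import *
c=r.camera_params("side"); p,d=r.snapshot("side"); q=cv2.resize(p[130:200,235:305],(600,600),interpolation=cv2.INTER_CUBIC); cv2.imwrite("pics/s1.png",q)
s=r.sense();print(s['tool_pos'],s['tcp_rot'])
W=cloud(d,c); 
o=c["pose"];
def px(P):
    k=o[:3,:3].T@(np.array(P)-o[:3,3]); return [c["fx"]*k[0]/k[2]+c["cx"],c["fy"]*k[1]/k[2]+c["cy"]]
f=lambda P:[round((px(P)[0]-235)*600/70),round((px(P)[1]-130)*600/70)]
print("knob top exp",f((576.3,-230.2,112)),"tcp",f(s['tool_pos']))
E
```

```text
[ 578.09513906 -231.89662304  158.07898089] [-1.79772474e+02 -1.52033296e-01  9.97868714e+01]
knob top exp [322, 195] tcp [319, 87]
```

View pics/s1.png

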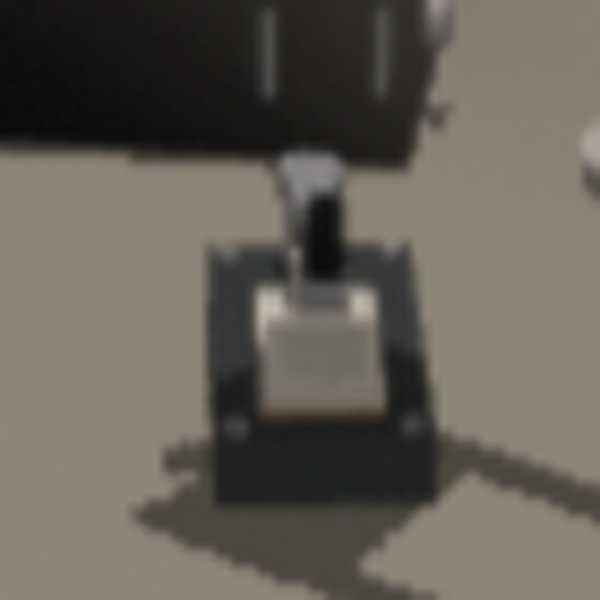

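Knob top seen at (325,195), expected (322,195), so the fix is good. Descending around the knob.

Request:
jog_arm(
  rows=[
    [[0,-3,25],[0,0,0]],
    [[0,-3,50],[0,0,0]],
    [[0,-3,65],[0,0,0]],
    [[0,-3,75],[0,0,0]],
    [[0,-3,75],[0,0,0]],
    [[0,-3,75],[0,0,0]],
  ],
)

```text
time: 2.75
tool_pos: [576.5, -230.3, 87.3]
tcp_rot: [179.9, 0.0, 100.0]
ft_force: [0.5, 0.4, 1.1]
finger_gap: 35.8
grip_force: 0.0
```

Request:
jog_arm(
  rows=[
    [[-0.5,-10,0],[0,0,-0.1]],
    [[-2,-19.9,0],[0,0,-0.2]],
    [[-4.5,-29.6,0],[0,0,-0.3]],
    [[-7.9,-38.9,0],[0,0,-0.4]],
    [[-12.2,-47.9,0],[0,0,-0.5]],
    [[-17.5,-56.5,0],[0,0,-0.6]],
    [[-23.5,-64.4,0],[0,0,-0.7]],
    [[-30.3,-71.7,0],[0,0,-0.8]],
    [[-37.8,-78.3,0],[0,0,-0.9]],
    [[-46,-84.1,0],[0,0,-1.0]],
  ],
)

```text
time: 3.75
tool_pos: [502.0, -291.0, 88.3]
tcp_rot: [-180.0, 0.2, 157.5]
ft_force: [0.9, 0.3, 0.5]
finger_gap: 35.6
grip_force: 0.4
```

Request:
jog_arm(
  rows=[
    [[-0.5,-10,0],[0,0,-0.1]],
    [[-2,-19.9,0],[0,0,-0.2]],
    [[-4.5,-29.6,0],[0,0,-0.3]],
    [[-7.9,-38.9,0],[0,0,-0.4]],
    [[-12.2,-47.9,0],[0,0,-0.5]],
    [[-12.2,-47.9,0],[0,0,-0.5]],
    [[-12,-43,0],[0,0,-0.5]],
    [[-12,-43,-30],[0,0,-0.5]],
    [[-12,-43,-70],[0,0,-0.5]],
  ],
)

```text
time: 4.65
tool_pos: [494.3, -332.3, 154.6]
tcp_rot: [179.8, -0.2, -174.2]
ft_force: [0.4, -1.1, 0.6]
finger_gap: 35.6
grip_force: 0.0
```

```bash
python3 - <<'E'
from h import *
# commanded pose replay
cur=np.array([579,-230,161.3]);yaw=99.97
for s,t in [((0,-3,75),0),((-46,-84.1,0),-1.0),((-12,-43,-70),-.5)]:
    cur=cur+R.from_euler("xyz",[180,0,yaw],degrees=True).apply(s); yaw-=np.degrees(t)
s=r.sense();print(cur,yaw,s['tool_pos'],s['tcp_rot'])
c=r.camera_params("top"); p,d=r.snapshot("top"); cv2.imwrite("pics/t2.png",cv2.convertScaleAbs(cv2.resize(p[165:235,280:370],(770,600),interpolation=cv2.INTER_CUBIC),alpha=1.4,beta=20))
np.save("top2.npy",d);cv2.imwrite("top2.png",p)
rows((*cur,yaw),[(583,-256,170,100)])
E
```

```text
[ 495.62947222 -334.68187792  156.3       ] 185.91366926962348 [ 494.32853963 -332.2651964   154.57067842] [ 179.76638701   -0.21293487 -174.21264819]
[[-95.0, 69.3, -13.7], [0, 0, np.float64(1.499)]]
```

View pics/t2.png

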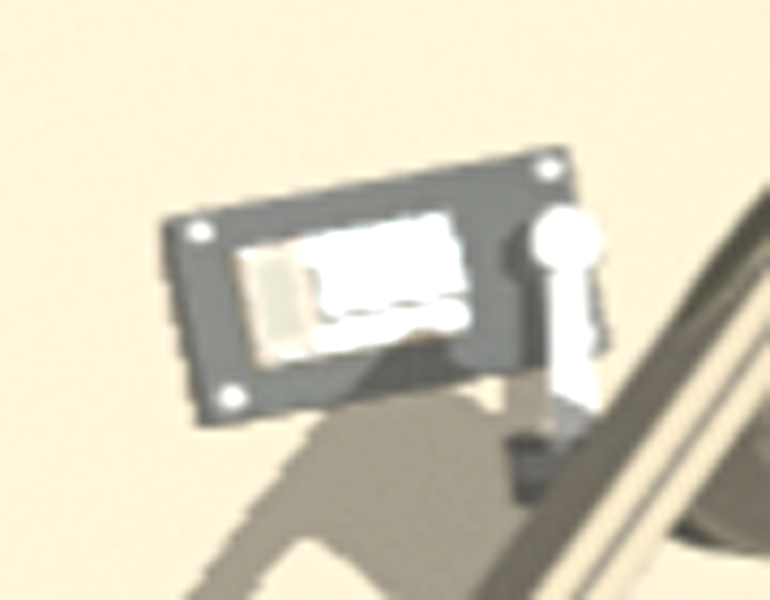

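The retainer now points image-down at about 1.4 rad, and the block sits free in the mould. Next I locate the block.

```bash
python3 - <<'E'
from h import *
c=r.camera_params("top"); p=cv2.imread("top2.png"); d=np.load("top2.npy"); W=cloud(d,c)
u0,u1,v0,v1=305,336,187,209
w=W[v0:v1,u0:u1]; b=p[v0:v1,u0:u1]; 
o=np.array([581.16,-246.56]); t=np.radians(99.96); Rm=np.array([[np.cos(t),-np.sin(t)],[np.sin(t),np.cos(t)]])
for lo,hi in((34,67),(50,67)):
    k=(w[...,2]>lo)&(w[...,2]<hi); m=k.astype(np.uint8)
    _,lab,st,_=cv2.connectedComponentsWithStats(m); k=lab==1+st[1:,4].argmax()
    q=w[k][:,:2]; rc=cv2.minAreaRect(q.astype(np.float32)); print(lo,rc,"local",Rm.T@(np.array(rc[0])-o),k.sum())
# blob by brightness, border rays at z=38
g=(b.max(2)>110).astype(np.uint8); _,lab,st,ce=cv2.connectedComponentsWithStats(g); k=1+st[1:,4].argmax(); ys,xs=np.nonzero(lab==k)
pts=np.array([ray(x+u0,y+v0,38,c) for x,y in zip(xs,ys)],np.float32); rc=cv2.minAreaRect(pts); print("col",rc,Rm.T@(np.array(rc[0])-o))
E
```

```text
34 ((581.7418212890625, -246.36697387695312), (52.575294494628906, 90.16514587402344), 9.181793212890625) local [ 0.08948481 -0.60643843] 325
50 ((575.8102416992188, -249.8756103515625), (76.88233947753906, 44.09265899658203), 89.42295837402344) local [-2.34034248  5.8426007 ] 165
col ((581.0374755859375, -246.78204345703125), (51.98241424560547, 95.0125961303711), 10.057926177978516) [-0.19750509  0.15908259]
```

Request:
jog_arm(
  rows=[
    [[0,10,-14],[0,0,0.1]],
    [[-20,30,-14],[0,0,0.25]],
    [[-50,50,-14],[0,0,0.4]],
    [[-95,69.3,-14],[0,0,0.55]],
    [[-95,69.3,-14],[0,0,0.7]],
    [[-95,69.3,-14],[0,0,0.85]],
    [[-95,69.3,-14],[0,0,1.0]],
    [[-95,69.3,-14],[0,0,1.15]],
    [[-95,69.3,-14],[0,0,1.3]],
    [[-95,69.3,-14],[0,0,1.45]],
  ],
  grip=55,
)

```text
time: 5.7
tool_pos: [583.4, -254.9, 170.8]
tcp_rot: [180.0, 0.0, 102.4]
ft_force: [-0.5, 0.1, 0.5]
finger_gap: 55.0
grip_force: 0.0
```

Request:
jog_arm(
  rows=[
    [[0,0,30],[0,0,0.049]],
    [[0,0,60],[0,0,0.049]],
    [[0,0,90],[0,0,0.049]],
    [[0,0,110],[0,0,0.049]],
    [[0,0,110],[0,0,0.049]],
    [[0,0,110],[0,0,0.049]],
  ],
)

```text
time: 6.3
tool_pos: [583.2, -255.3, 60.9]
tcp_rot: [180.0, -0.0, 100.0]
ft_force: [-1.0, 0.4, 0.5]
finger_gap: 54.7
grip_force: 0.0
```

```bash
python3 - <<'E'
from h import *
s=r.sense();print(s['tool_pos'],s['tcp_rot'])
p,d=r.snapshot("side"); cv2.imwrite("pics/s3.png",cv2.resize(p[125:205,225:325],(750,600),interpolation=cv2.INTER_CUBIC))
E
```

```text
[ 583.20400497 -255.30298542   60.87847318] [ 1.79998649e+02 -4.92343272e-03  9.99816829e+01]
```

View pics/s3.png

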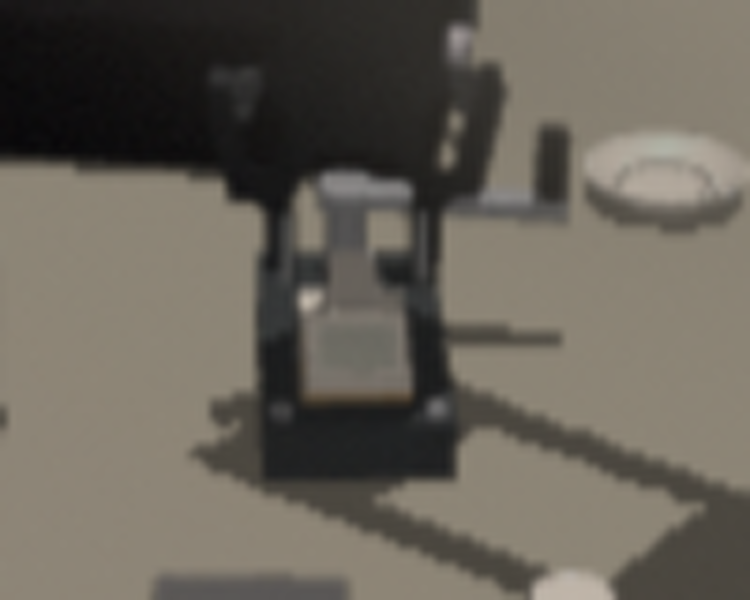

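The fingers (columns 280 and 430) straddle the rib (about 350), and the retainer is open to the right. Lower and grip.

Request:
jog_arm(
  rows=[
    [[0,0,10],[0,0,0]],
    [[0,0,18],[0,0,0]],
    [[0,0,18],[0,0,0]],
  ],
)

```text
time: 6.65
tool_pos: [582.1, -255.4, 40.9]
tcp_rot: [-179.9, -0.1, 100.0]
ft_force: [0.2, -0.5, -0.6]
finger_gap: 55.0
grip_force: 0.0
```

Request:
jog_arm(
  rows=[
    [[0,0,0],[0,0,0]],
    [[0,0,0],[0,0,0]],
    [[0,0,0],[0,0,0]],
    [[0,0,0],[0,0,0]],
    [[0,0,0],[0,0,0]],
    [[0,0,0],[0,0,0]],
    [[0,0,0],[0,0,0]],
    [[0,0,0],[0,0,0]],
  ],
  grip=10,
  force=40,
)

```text
time: 7.45
tool_pos: [583.2, -256.1, 42.7]
tcp_rot: [180.0, 0.0, 100.0]
ft_force: [-1.5, -0.2, 3.2]
finger_gap: 23.1
grip_force: 41.0
```

Gripped at 23 mm. Lift straight up.

Request:
jog_arm(
  rows=[
    [[0,0,-5],[0,0,0]],
    [[0,0,-12],[0,0,0]],
    [[0,0,-22],[0,0,0]],
    [[0,0,-34],[0,0,0]],
    [[0,0,-50],[0,0,0]],
    [[0,0,-70],[0,0,0]],
    [[0,0,-90],[0,0,0]],
    [[0,0,-110],[0,0,0]],
    [[0,0,-120],[0,0,0]],
    [[0,0,-120],[0,0,0]],
  ],
)

```text
time: 8.45
tool_pos: [584.4, -256.6, 165.5]
tcp_rot: [179.8, 0.2, 100.0]
ft_force: [0.1, -0.1, -0.6]
finger_gap: 23.3
grip_force: 40.4
```

```bash
python3 - <<'E'
from h import *
s=r.sense();print(s['tool_pos'],s['tcp_rot'],s['finger_gap'],s['ft_force'],s['joint_pos'])
o=np.array([593.4,219.5]);t=np.radians(14.43);Rm=np.array([[np.cos(t),-np.sin(t)],[np.sin(t),np.cos(t)]])
# preplace: 8 mm short of stop, 7 mm off fence; block x = holder -x, grip at +10 holder x from origin
g=o+Rm@[10-8+10,20-7]; print("place TCP",g)
rows((583,-256,163,100),[(g[0],g[1],163,194.43)])
E
```

```text
[ 584.36324362 -256.6181471   165.46084711] [1.79785631e+02 1.68093648e-01 1.00025026e+02] 23.331909395622564 [ 0.05710605 -0.11314143 -0.63624027] [-2.83102525e+01  1.51690111e+01  8.34760344e+01  1.12773307e-03
  8.10825426e+01 -3.83357654e+01]
place TCP [601.78187275 235.08025061]
[[480.4, 103.8, 0.0], [0, 0, np.float64(-1.648)]]
```

Request:
jog_arm(
  rows=[
    [[8,2,0],[0,0,-0.03]],
    [[25,5,0],[0,0,-0.09]],
    [[50,11,0],[0,0,-0.17]],
    [[80,17,0],[0,0,-0.27]],
    [[110,24,0],[0,0,-0.38]],
    [[140,30,0],[0,0,-0.48]],
    [[170,37,0],[0,0,-0.58]],
    [[200,43,0],[0,0,-0.69]],
    [[225,49,0],[0,0,-0.77]],
    [[240,52,0],[0,0,-0.824]],
  ],
)

```text
time: 9.45
tool_pos: [591.3, -7.9, 160.6]
tcp_rot: [-180.0, -0.2, 147.6]
ft_force: [-0.2, 0.1, -2.8]
finger_gap: 22.9
grip_force: 40.3
```

```bash
python3 - <<'E'
from h import *
s=r.sense();print(s['tool_pos'],s['tcp_rot'],s['finger_gap'])
cur=np.array([583,-256,162.3])+R.from_euler("xyz",[180,0,100],degrees=True).apply([240,52,0]);yaw=100+np.degrees(.824);print(cur,yaw)
e=np.array([601.8,235.1,162.3,194.43]);b=np.array([*cur,yaw])
rows(b,[b+(e-b)*f for f in(.04,.1,.2,.32,.45,.58,.7,.85,.95,1)])
E
```

```text
[591.27120714  -7.92003691 160.60838655] [-1.79956972e+02 -1.53646839e-01  1.47580337e+02] 22.901167662683644
[592.53444052 -10.61643404 162.3       ] 147.21172231877983
[[5.0, 8.5, 0.0], [0, 0, np.float64(-0.033)]]
[[12.5, 21.2, 0.0], [0, 0, np.float64(-0.082)]]
[[25.1, 42.3, 0.0], [0, 0, np.float64(-0.165)]]
[[40.1, 67.7, 0.0], [0, 0, np.float64(-0.264)]]
[[56.4, 95.2, 0.0], [0, 0, np.float64(-0.371)]]
[[72.7, 122.7, 0.0], [0, 0, np.float64(-0.478)]]
[[87.7, 148.1, 0.0], [0, 0, np.float64(-0.577)]]
[[106.5, 179.8, 0.0], [0, 0, np.float64(-0.7)]]
[[119.0, 201.0, 0.0], [0, 0, np.float64(-0.783)]]
[[125.3, 211.6, 0.0], [0, 0, np.float64(-0.824)]]
```

Request:
jog_arm(
  rows=[
    [[5,8,0],[0,0,-0.033]],
    [[12,21,0],[0,0,-0.082]],
    [[25,42,0],[0,0,-0.165]],
    [[40,68,0],[0,0,-0.264]],
    [[56,95,0],[0,0,-0.371]],
    [[73,123,0],[0,0,-0.478]],
    [[88,148,0],[0,0,-0.577]],
    [[106,180,0],[0,0,-0.7]],
    [[119,201,0],[0,0,-0.783]],
    [[125,212,0],[0,0,-0.824]],
  ],
)

```text
time: 10.45
tool_pos: [601.8, 237.4, 162.0]
tcp_rot: [180.0, -0.0, -165.3]
ft_force: [0.6, 0.5, -0.8]
finger_gap: 23.0
grip_force: 40.3
```

Request:
jog_arm(
  rows=[
    [[0,0,10],[0,0,0]],
    [[0,0,30],[0,0,0]],
    [[0,0,50],[0,0,0]],
    [[0,0,68],[0,0,0]],
    [[0,0,80],[0,0,0]],
    [[0,0,80],[0,0,0]],
    [[0,0,80],[0,0,0]],
  ],
)

```text
time: 11.15
tool_pos: [602.2, 234.6, 82.4]
tcp_rot: [-180.0, -0.0, -165.6]
ft_force: [0.7, -0.6, -1.7]
finger_gap: 23.3
grip_force: 40.3
```

```bash
python3 - <<'E'
from h import *
s=r.sense();print(s['tool_pos'],s['tcp_rot'],s['finger_gap'],s['ft_force'])
p,d=r.snapshot("side"); cv2.imwrite("pics/s4.png",cv2.resize(p[205:290,195:295],(705,600),interpolation=cv2.INTER_CUBIC))
E
```

```text
[602.1817424  234.61454973  82.35937455] [-1.79989131e+02 -1.54150240e-02 -1.65631887e+02] 23.34543948182927 [ 0.69918284 -0.61199702 -1.70501543]
```

View pics/s4.png

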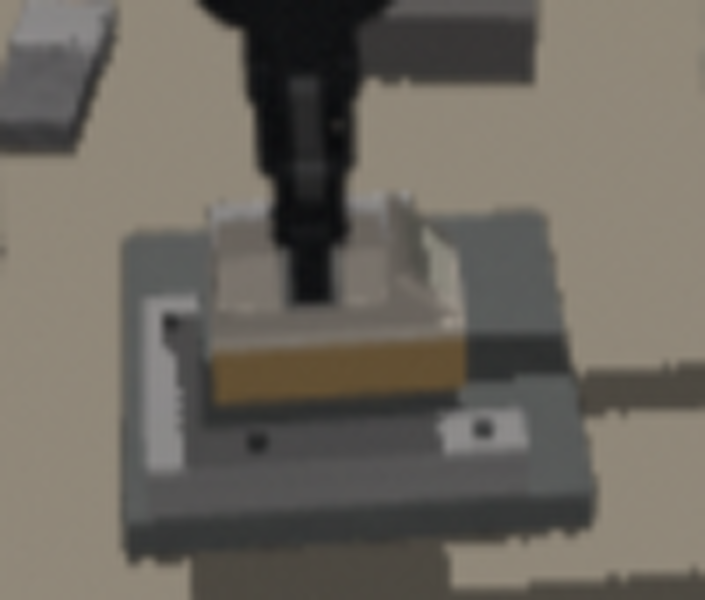

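The label end is at right (430–460,260) and the square end faces the stop at left. Lowering with the force watched.

Request:
jog_arm(
  rows=[
    [[0,0,10],[0,0,0]],
    [[0,0,18],[0,0,0]],
    [[0,0,23],[0,0,0]],
    [[0,0,25],[0,0,0]],
    [[0,0,26],[0,0,0]],
    [[0,0,26],[0,0,0]],
  ],
)

```text
time: 11.8
tool_pos: [602.0, 235.5, 56.2]
tcp_rot: [-180.0, -0.0, -165.5]
ft_force: [-0.6, 0.1, -1.6]
finger_gap: 23.2
grip_force: 40.3
```

Request:
jog_arm(
  rows=[
    [[-2,0,0],[0,0,0]],
    [[-4,0,0],[0,0,0]],
    [[-5,0,0],[0,0,0]],
    [[-6,0,0],[0,0,0]],
    [[-6,0,0],[0,0,0]],
    [[-6,0,0],[0,0,0]],
  ],
)

```text
time: 12.4
tool_pos: [607.2, 236.8, 56.1]
tcp_rot: [-180.0, -0.1, -165.5]
ft_force: [-5.3, -1.3, 0.3]
finger_gap: 23.1
grip_force: 40.6
```

Request:
jog_arm(
  rows=[
    [[-1,0,0],[0,0,0]],
    [[-1,0,0],[0,0,0]],
  ],
)

```text
time: 12.6
tool_pos: [607.3, 236.8, 55.8]
tcp_rot: [-180.0, -0.2, -165.5]
ft_force: [-8.6, -2.0, 2.2]
finger_gap: 23.2
grip_force: 41.0
```

Request:
jog_arm(
  rows=[
    [[0.5,2,0],[0,0,0]],
    [[0.5,3,0],[0,0,0]],
    [[0.5,4,0],[0,0,0]],
    [[0.5,5,0],[0,0,0]],
    [[0.5,5,0],[0,0,0]],
  ],
)

```text
time: 13.1
tool_pos: [606.2, 241.1, 55.4]
tcp_rot: [-180.0, -0.1, -165.6]
ft_force: [-4.6, -4.0, -1.6]
finger_gap: 22.9
grip_force: 40.4
```

Request:
jog_arm(
  rows=[
    [[0,0,0.7],[0,0,0]],
    [[0,0,1.4],[0,0,0]],
    [[0,0,2],[0,0,0]],
    [[0,0,2],[0,0,0]],
  ],
)

```text
time: 13.5
tool_pos: [606.1, 241.3, 54.7]
tcp_rot: [-180.0, -0.1, -165.6]
ft_force: [-9.8, -4.9, 7.8]
finger_gap: 23.0
grip_force: 41.6
```

On the bed (z force up). Release.

Request:
jog_arm(
  rows=[
    [[0,0,0],[0,0,0]],
    [[0,0,0],[0,0,0]],
    [[0,0,0],[0,0,0]],
    [[0,0,0],[0,0,0]],
    [[0,0,-5],[0,0,0]],
    [[0,0,-20],[0,0,0]],
    [[0,0,-40],[0,0,0]],
    [[0,0,-70],[0,0,0]],
    [[0,0,-100],[0,0,0]],
    [[0,0,-100],[0,0,0]],
  ],
  grip=48,
)

```text
time: 14.5
tool_pos: [610.6, 243.0, 162.2]
tcp_rot: [180.0, 0.6, -165.5]
ft_force: [0.7, 0.5, 1.6]
finger_gap: 47.9
grip_force: 0.0
```

```bash
python3 - <<'E'
from h import *
s=r.sense();print(s['tool_pos'],s['tcp_rot'],s['time'])
# commanded pose
cur=np.array([601.8,235.1,82.3]);A=R.from_euler("xyz",[180,0,194.43],degrees=True)
cur=cur+A.apply([-6-1+.5,5,26+2-100]);print(cur)
p,d=r.snapshot("side"); cv2.imwrite("pics/s5.png",cv2.resize(p[205:290,195:295],(705,600),interpolation=cv2.INTER_CUBIC))
o=np.array([593.4,219.5]);t=np.radians(14.43);Rm=np.array([[np.cos(t),-np.sin(t)],[np.sin(t),np.cos(t)]])
# pusher behind jaw knob (knob x 10?), check knob from top-depth: local (6..10,-74)
for q in [(8,-112,154),(8,-112,66)]:
    g=o+Rm@q[:2]; rows((*cur,194.43),[(g[0],g[1],q[2],194.43)])
E
```

```text
[610.62120851 243.00810943 162.24434778] [ 179.97092921    0.6203685  -165.54659523] 14.5
[606.84895829 241.56204459 154.3       ]
[[10.5, -130.0, 0.3], [0, 0, np.float64(-0.0)]]
[[10.5, -130.0, 88.3], [0, 0, np.float64(-0.0)]]
```

View pics/s5.png

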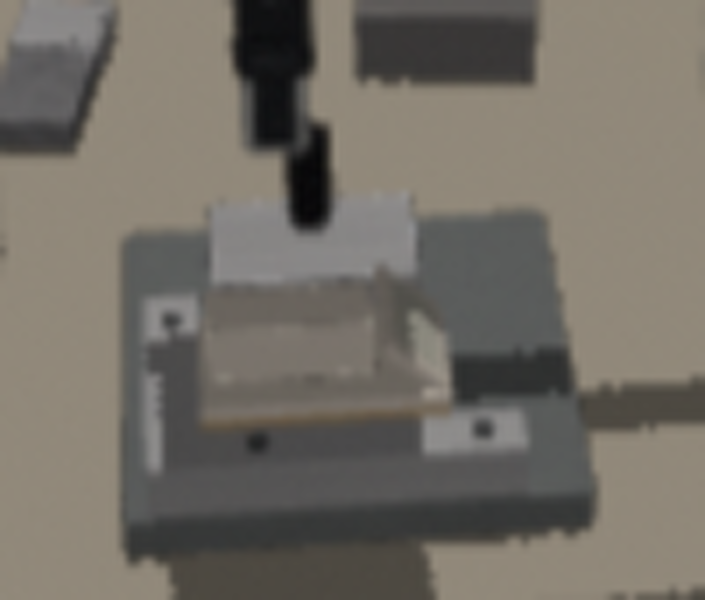

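The block lies flat on the bed, near the stop and the fence. The jaw knob is at (310,170). I go behind the knob with the fingers shut.

Request:
jog_arm(
  rows=[
    [[3,-40,0],[0,0,0]],
    [[6,-80,0],[0,0,0]],
    [[9,-120,0],[0,0,0]],
    [[9,-132,0],[0,0,0]],
    [[9,-132,30],[0,0,0]],
    [[9,-132,60],[0,0,0]],
    [[9,-132,85],[0,0,0]],
    [[9,-132,93],[0,0,0]],
    [[9,-132,93],[0,0,0]],
    [[9,-132,93],[0,0,0]],
  ],
  grip=0,
)

```text
time: 15.55
tool_pos: [632.0, 112.2, 62.5]
tcp_rot: [-180.0, 0.1, -165.5]
ft_force: [0.1, -0.3, 0.8]
finger_gap: 0.1
grip_force: 0.0
```

Request:
jog_arm(
  rows=[
    [[0,6,0],[0,0,0]],
    [[0,11,0],[0,0,0]],
    [[0,16,0],[0,0,0]],
    [[0,20,0],[0,0,0]],
    [[0,24,0],[0,0,0]],
    [[0,28,0],[0,0,0]],
    [[0,32,0],[0,0,0]],
    [[0,36,0],[0,0,0]],
    [[0,36,0],[0,0,0]],
  ],
)

```text
time: 16.45
tool_pos: [622.0, 147.4, 61.2]
tcp_rot: [180.0, -0.0, -165.5]
ft_force: [-0.1, -0.9, 0.6]
finger_gap: 0.0
grip_force: 0.0
```

Request:
jog_arm(
  rows=[
    [[0,2,0],[0,0,0]],
    [[0,4,0],[0,0,0]],
    [[0,5,0],[0,0,0]],
    [[0,6,0],[0,0,0]],
    [[0,6,0],[0,0,0]],
  ],
)

```text
time: 16.95
tool_pos: [620.6, 152.5, 61.1]
tcp_rot: [180.0, -0.0, -165.5]
ft_force: [0.5, -1.8, 0.6]
finger_gap: -0.2
grip_force: 0.6
```

Request:
jog_arm(
  rows=[
    [[0,1,0],[0,0,0]],
    [[0,2,0],[0,0,0]],
    [[0,3,0],[0,0,0]],
    [[0,3,0],[0,0,0]],
  ],
)

```text
time: 17.35
tool_pos: [619.8, 155.4, 61.1]
tcp_rot: [-180.0, -0.0, -165.5]
ft_force: [-0.9, -1.7, -0.4]
finger_gap: 0.0
grip_force: 0.9
```

Request:
jog_arm(
  rows=[
    [[0,1,0],[0,0,0]],
    [[0,2,0],[0,0,0]],
    [[0,2,0],[0,0,0]],
  ],
)

```text
time: 17.65
tool_pos: [619.5, 156.9, 61.1]
tcp_rot: [-180.0, -0.0, -165.6]
ft_force: [1.0, -5.2, -0.8]
finger_gap: -0.1
grip_force: 2.4
```

Request:
jog_arm(
  rows=[
    [[0,1,0],[0,0,0]],
    [[0,2,0],[0,0,0]],
    [[0,2,0],[0,0,0]],
  ],
)

```text
time: 17.95
tool_pos: [619.4, 157.1, 61.2]
tcp_rot: [-179.8, -0.0, -165.6]
ft_force: [1.8, -11.7, -0.7]
finger_gap: -0.1
grip_force: 6.0
```

Request:
jog_arm(
  rows=[
    [[0,1,0],[0,0,0]],
    [[0,2,0],[0,0,0]],
    [[0,2,0],[0,0,0]],
  ],
)

```text
time: 18.25
tool_pos: [619.4, 157.3, 61.2]
tcp_rot: [-179.7, -0.0, -165.6]
ft_force: [2.7, -18.1, -1.5]
finger_gap: -0.3
grip_force: 9.6
```

Force climbs without motion, so the block is clamped. Back off, lift, and check.

Request:
jog_arm(
  rows=[
    [[0,-5,0],[0,0,0]],
    [[0,-15,0],[0,0,0]],
    [[0,-30,0],[0,0,0]],
    [[0,-30,-40],[0,0,0]],
    [[0,-30,-80],[0,0,0]],
    [[20,-70,-110],[0,0,0]],
    [[40,-110,-130],[0,0,0]],
    [[60,-150,-150],[0,0,0]],
    [[80,-180,-150],[0,0,0]],
    [[80,-180,-150],[0,0,0]],
  ],
)

```text
time: 19.25
tool_pos: [585.7, -38.0, 213.0]
tcp_rot: [-179.9, 0.1, -165.8]
ft_force: [0.4, -0.5, 0.1]
finger_gap: -0.1
grip_force: 0.0
```

```bash
python3 - <<'E'
from h import *
p,_=r.snapshot("top"); d=cv2.medianBlur(_,3); q,_=r.snapshot("side"); c=r.camera_params("top");W=cloud(d,c)
a=cv2.resize(p[162:230,165:232],(400,400),interpolation=cv2.INTER_CUBIC); b=cv2.resize(q[205:290,195:280],(400,400),interpolation=cv2.INTER_CUBIC)
cv2.imwrite("pics/f6.png",cv2.convertScaleAbs(np.hstack([a,b]),alpha=1.3,beta=10))
o=np.array([593.4,219.5]);t=np.radians(14.43);Rm=np.array([[np.cos(t),-np.sin(t)],[np.sin(t),np.cos(t)]])
w=W[162:230,165:232].reshape(-1,3);L=(w[:,:2]-o)@Rm
k=(w[:,2]>46)&(w[:,2]<85)&(L[:,1]>-8)&(L[:,1]<60)&(abs(L[:,0])<80)
print("block fit",cv2.minAreaRect(L[k].astype(np.float32)),k.sum())
b=p[162:230,165:232].max(2).ravel(); k=(b<60)&(w[:,2]>60)&(abs(L[:,0])<80)&(L[:,1]<0); print("knob",np.median(L[k],0))
E
```

```text
block fit ((9.989116668701172, 20.231563568115234), (90.12133026123047, 51.34858322143555), 1.7601165771484375) 340
knob [  5.06279306 -43.8071275 ]
```

View pics/f6.png

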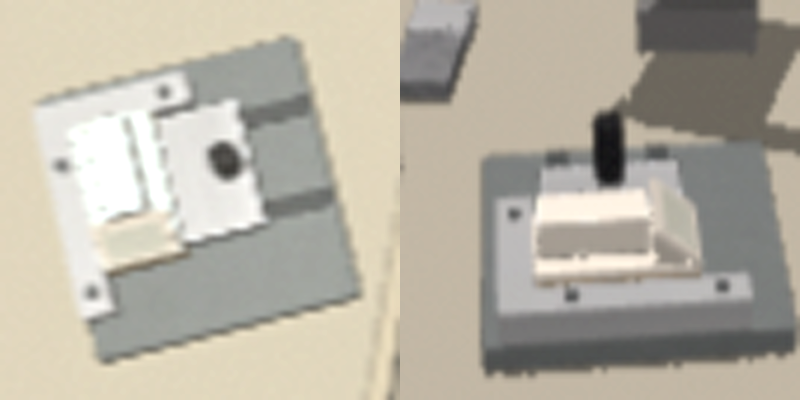

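The block fits at holder (10.0, 20.2) against the seat at (10, 20), and the jaw is closed on it. Handing in.

```bash
python3 -c "
from bench import r
print(r.hand_in())"
```

```text
the job is handed in; nothing more can be done
None
```

The job is handed in: the block measured within about 1 mm of its seat, square end at the stop and held by the jaw, and the retaining arm was left open at roughly 1.4 rad; the hand-in gave no verdict.

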